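Find the high spot of a honing wheel with a dial indicator

ROBOT

A 6-joint arm with a two-finger parallel gripper is mounted at the origin on the work surface. World frame = base frame: x ahead of the robot, y to its left, z up, the work surface at z = 0. Lengths are in mm, angles in rad, forces in N, time in s.
With the tool pointing down it reaches from about 300 to 775 mm from the base axis. Payload 14.6 kg.
Tool frame: the origin (TCP) lies on the centre line of the jaws, within the pads' length; the fingertips stand ahead of it and the grasp point (between the pads) is the TCP (manip.tip_reach is the z of the fingertips in the tool frame, in mm); z points along the fingers, y is the direction in which the jaws open and shut (so a half turn about z gives the same grasp; the last joint's range is limited). The gripper opens to 94 mm and grips with 3 to 60 N. Pads are 16 mm wide; open, the fingers measure 119 mm over their backs; the gripper's body (75 mm by 177 mm) begins 78 mm behind the grasp point.
Start: joints at [-1.233, 0.3, 1.521, -0, 1.321, -0.067], TCP at [216.601, -505.542, 224.446] pointing down, gripper open.
Joint ranges: [-3.03, 3.03], [-0.79, 2.21], [0.23, 2.52], [-1.04, 4.18], [0, 3.07], [-2.55, 2.55]. Speed limits (rad/s): [2.22, 2.22, 2.57, 3.14, 3.14, 3.14].

INTERFACE

Orientations are given as [roll, pitch, yaw] about the fixed x, y, z axes, in that order (R = Rz(yaw) Ry(pitch) Rx(roll)).
In Python, from cell import manip, camera, search_frame, masks_of, tip_of gives the robot as it stands.
- The arm moves only by the tool send_rows, never from a script. Its argument "plan" is a list of rows, each an object with "travel": the shift along the tool's x, y, z in mm, a list of three; "delta_rot": the turn, a rotation vector about the tool's x, y, z in degrees, a list of three; "fingers": the gripper's target within -1 to 1 (shut at 1, half-way at 0, fully open at -1). In form: [{"travel": [dx, dy, dz], "delta_rot": [wx, wy, wz], "fingers": fingers}, ...]. A call has 1 to 20 rows; each row shifts and turns the commanded pose from where the row before left it, along the tool's axes as they then stand; what a row does not reach is not made up. A row lasts 1/8 s, in which the tool goes at most 62.5 mm and 10.7 degrees, less where a joint would pass 70% of its speed; a pose out of reach is approached as far as the arm can. A call is refused whole if a number of a shift passes 62.5 or a number of a turn 10.7, either way. A call with a gripper value outside its range is refused whole. The fingers move at their own pace and stop on an object; "grip_force" is the grip in N (left out, the last holds). Time passes only in rows, so rows that do not move let the fingers close. It gives the time, the measured TCP pose, the force and the opening at its end, in the units of the state.
- manip.read_state(): the state, without advancing time (a new reading comes with each control period).
- camera(name): name is "scene" or "side" or "wrist"; returns a dict with "color" (420x560x3 uint8, red, green, blue), "z_map" (420x560 float32, mm along the optical axis (not along the pixel's ray), 0 where there is no reading), "fov_y" (degrees; the focal length in pixels is half the picture's height over the tangent of half this angle, whatever the lens; pixels are square), "cx", "cy" (the principal point, pixels), "world_from_camera" (4x4, takes a point from camera to world coordinates); the wrist camera has in their place "tool_from_camera" (4x4, takes a point from camera to tool coordinates, whose origin is the TCP and whose axes are the flange's). Camera axes: x right, y up, looking along -z (the intrinsics and any distortion apply to the point x, -y, -z); pixel columns grow to the right and rows downward; lengths in mm; the calibration is good to about 2 mm. A picture is of the moment at which its call begins: read the wrist's pose just before it.
- manip.sign_off(): hands the job in, once; it reports no verdict.
Trained networks look in the newest picture that a camera, given by its name, has taken for a name from the list of things; names that differ only in an ending like _2 or _b are one class to them, and where a whole thing is asked for, a point or a joint stands for the part that bears it (a point fixed in the world has none). Each returns a list of dicts, best first, with "confidence" (0 to 1); they miss things now and then, are a little off and sometimes report something else, mostly with a low value. They report only what shows in the picture. A call takes as long as a camera call.
- search_frame(name, camera): "at" ([x, y, z] in mm, in the coordinates of the camera as it stood for that picture, good to about 4 mm: the middle of the surface that is visible of it).
- masks_of(name, camera): "region" (420x560 bool, what is visible of it).
- tip_of(name, camera): "at" ([x, y, z] in mm, in the coordinates of the camera as it stood for that picture, good to about 4 mm: a listed point, or the origin of a listed thing).
The state is a dict: "clock": time; "joints": joint angles; "qd": joint speeds; "effort": joint torques, N m; "eef_pos": TCP position; "eef_rot": TCP orientation; "wrist_force": force on the tool from outside, world axes, zero at the start; "moment": the same for the moment, N m; "finger_gap": finger opening in mm.
Only numpy, scipy, OpenCV 4.12 (cv2) and the standard library are available. Lean on these libraries where they do the work, as an engineer would, in place of code of your own. Each camera call takes 0.05 s, during which the arm holds its last target. There are 200 camera calls.

TASK

The leather honing wheel's arbor lies in the V-blocks on the surface plate. Bring the dial indicator down on the wheel's rim until its plunger is pressed in about half its travel, then gently turn the arbor in the V-blocks under the plunger to find the rim's high spot, and leave it with the high spot right under the plunger. Keep the plunger from bottoming, don't press the arbor hard into the V-blocks or lift it out of them, and leave the other things on the bench as they are.

Things in the scene. Friction and masses are not known exactly. Their poses are not given: they have to be found in the camera images.
- vee_axis (a point): Point on the axis of the two steel V-blocks, midway between them (all sizes here in mm), 75 above the granite plate, 115 above the bench. y runs along the vees to the indicator stand's end, z is up. A seated arbor's axis lies on this y axis. The 90 degree V-blocks are 170 apart centre to centre, each 72 wide, 30 thick, tops 85 above the plate.
- pulley (a point): Centre of the aluminium V-belt pulley half-way between the V-blocks: 100 mm diameter, 20 wide, flat sides; point on the axis, 60 of bare shaft each side to the blocks. Pinch its rim from above across its sides and carry it round, a stroke at a time; it turns with 1 or 2 N, so a light grip (8 N) is enough and spares the V-blocks. y points along the arbor to the wheel, z to the red stripe (up at the start); its turn about y is the arbor's angle.
- arbor: Loose steel arbor, shaft 20 mm diameter and 288 long, 0.75 to 1 kg with pulley and wheel, lying free in the oiled V-blocks; collars leave 4 mm of end play each way. Pushing it down with more than about 25 N, or letting it drop or hammer, marks the V-blocks; pulling up by more than its weight lifts it out. Origin on its axis midway between the V-blocks when seated, y along it to the wheel, z to the pulley's red stripe.
- wheel_mid (a point): On the arbor's axis at the middle of the brown leather-faced plywood wheel: 120 mm diameter, 20 wide, clamped on the arbor 140 from the pulley. Its bore is 2.5 mm off its centre on an unmarked side that differs each time, so the top of the rim stands 57.5 to 62.5 above the axis as it turns, once high and once low in each turn.
- carriage (a joint): How far the indicator's carriage is brought down its column, m: 0 right up, 0.066 lowest. Held by friction: about 6 N slides it down, 14 N up; it stays where it is left.
- bar_grip (a point): Middle of the carriage's steel arm, an 18 x 18 mm bar along y of vee_axis with 48 of it free between indicator and carriage. Pinch it from above across its sides (along x) and push it down or up. Point at the bar's centre; plunger 63 away towards -y, column (22 diameter, top 250 above plate) 87 towards +y. The dial (58 diameter) begins 34 away, its face 33 higher than the point.
- plunger_tip (a point): Lowest point of the indicator's round steel contact point (10 mm diameter), 47 mm below the arm's centre line when fully out, straight above the arbor's axis and over the wheel's rim.
- plunger (a joint): How far the indicator's plunger is pressed in, m: 0 fully out, 0.015 bottomed. Its spring gives about 1 N at 0 and 2.2 N at 0.015.
- needle (a joint): Angle of the red needle on the indicator's dial, which faces up: rad, clockwise from above, 0 (towards -x of vee_axis) with the plunger fully out. One turn is 20 mm of plunger travel, 0.314 rad per mm; half the plunger's travel is 2.36 rad, bottomed is 4.71 rad, where the red marks begin. It rises as the rim under the plunger gets higher.
- plate: Black granite surface plate 220 x 460 mm, 40 thick, with the V-blocks fixed on it; origin at the middle of its underside, y along the V-blocks' axis.
- stand: The indicator's stand on the plate, foot 100 x 62 mm, column 250 high; origin under the column at the plate's top.
- gouge_a: Carving gouge lying on the bench, 230 mm long, to be left alone; origin under the ferrule.
- gouge_b: Another gouge, 240 mm long, to be left alone.
- gouge_c: A wide gouge, 220 mm long, to be left alone.
- mallet: Round carver's mallet standing on its head, 80 mm diameter, 228 high, to be left alone; origin under its middle.
- slipstone: Grey slip stone 110 x 45 x 18 mm, to be left alone.
- compound_bar: Green bar of honing compound 34 x 26 x 22 mm on the plate's near corner by the stand, to be left alone.
- spanner: Spanner, 150 mm long, lying on the plate beyond the V-blocks, along them, to be left alone.
- spare_wheel: Spare honing wheel lying flat on the bench, 120 mm diameter, 20 thick, to be left alone.

How it is judged (in metres and radians):
On the way:
1. the indicator's plunger rests on the wheel's rim, pressed in about half its travel (5 to 10 mm of 15) (value of joint plunger between 0.005 and 0.01 m and contact force between plunger and arbor above 0.3 N), for 0.3 s.
At the end, for the whole second after the job is handed in: The arbor rests still in the V-blocks (axis height within 1.5 mm) and the plunger rests on the rim, pressed in at least 1.5 mm, with the rim's high spot under it within about 25 degrees of turn (25 mm along the rim; tip within 0.25 mm of its greatest height) (height (world z) of plunger_tip above 0.17685 m and contact force between plunger and arbor above 0.3 N and value of joint plunger above 0.0015 m and z of arbor in the frame of vee_axis between -0.0015 and 0.0015 m and linear speed of arbor below 0.01 m/s and angular speed of arbor below 0.1 rad/s); the robot touches nothing.
It fails at once if the plunger is bottomed (pressed in more than 14.3 mm of 15) (value of joint plunger above 0.0143 m).
It fails at once if the arbor is pressed hard into the V-blocks (more than 50 N on them, that is about 25 N on top of its own weight) (contact force between arbor and plate above 50 N).
It fails at once if the arbor is lifted out of the V-blocks (more than 5 mm) (z of arbor in the frame of vee_axis above 0.005 m).
It fails at once if another thing on the bench is shifted more than 20 mm (distance of any of gouge_a, gouge_b, gouge_c, mallet, slipstone, compound_bar, spanner, spare_wheel from where it was at the start of the episode above 0.02 m).
It also fails if it takes over 72 s, if anything falls off the work surface, if the arm or the gripper's body presses on something with over 40 N, if the wrist force passes 120 N, or if a joint passes its speed limit or range.

## Working session

There is one attempt and no reset: what is moved stays moved. The work goes in short steps, Python scripts to look and compute and a tool call to move; the robot and the scene stay as the last step left them, time stands still between calls to the robot, and variables do not carry over. Pictures are saved under pics/ and viewed, about 8 in all and at most 12, crops included, and the job is handed in when it is done.

Besides the shell and the picture viewer there is one more tool, called after "Call:" by a JSON object that holds its "fn" and its "kwargs". send_rows: Moves the arm, as the interface text tells. Its arguments: {"type":"object","properties":{"plan":{"type":"array"},"grip_force":{"type":"number"}},"required":["plan"]}

```bash
mkdir -p pics
cat > h.py <<'E'
import numpy as np, cv2
from cell import manip, camera, search_frame, masks_of, tip_of
def W(c,p): return (c["world_from_camera"]@np.r_[p,1])[:3]
def f(c): return 210/np.tan(np.radians(c["fov_y"]/2))
def save(c,n,crop=None,s=1):
    im=c["color"][...,::-1]
    if crop: r0,r1,c0,c1=crop; im=im[r0:r1,c0:c1]
    cv2.imwrite("pics/"+n,cv2.resize(im,None,fx=s,fy=s))
E
python3 - <<'E'
from h import *
print(manip.read_state(),manip.tip_reach)
ims=[]
for n in("scene","side"):
    c=camera(n);ims.append(c);save(c,n+"0.png",s=1.4)
    print(n,np.round(c["world_from_camera"],2).tolist(),c["fov_y"])
    for k in("vee_axis","pulley","wheel_mid","bar_grip","plunger_tip","plate","stand","mallet","compound_bar"):
        for d in tip_of(k,n)[:1]: print(k,W(c,d["at"]).round(1),round(d["confidence"],2))
E
```

```text
{'clock': 0.0, 'joints': array([-1.23258886e+00,  3.00455577e-01,  1.52155838e+00, -1.53941008e-05,
        1.32068685e+00, -6.65992767e-02]), 'qd': array([-4.61240339e-04, -4.10817817e-04,  6.11447799e-04, -1.25909280e-04,
        1.67117669e-05, -5.57609373e-04]), 'effort': array([-1.61739157e-03, -5.31820428e+01, -3.52734804e+01,  7.07103079e-02,
        2.42884067e-02, -1.09568807e-04]), 'eef_pos': array([ 216.53066215, -505.33410193,  223.9044318 ]), 'eef_rot': array([-3.14048596e+00, -5.88698309e-05,  4.04810529e-01]), 'wrist_force': array([-0.13362666,  0.22959525, -0.59616365]), 'moment': array([-0.01848557, -0.01098769,  0.0014261 ]), 'finger_gap': 93.76606028805963} 19.0
scene [[-0.82, -0.36, 0.45, 1058.04], [0.57, -0.54, 0.61, 752.61], [0.02, 0.76, 0.65, 984.49], [0.0, 0.0, 0.0, 1.0]] 51.81351751681922
vee_axis [ 574.4 -102.9  119. ] 0.86
pulley [ 580.8 -103.9  115.1] 0.7
wheel_mid [548.3  31.8 114.9] 0.75
bar_grip [532.5  92.2 256.4] 0.88
plunger_tip [ 297.9 -456.4    5.9] 0.3
plate [553.8   2.6   0. ] 0.92
stand [514.9 174.9  42.4] 0.77
mallet [ 5.667e+02  4.353e+02 -4.000e-01] 0.76
side [[0.86, 0.39, -0.33, 16.23], [-0.51, 0.65, -0.56, -820.62], [-0.0, 0.65, 0.76, 1313.39], [0.0, 0.0, 0.0, 1.0]] 51.647228759194434
vee_axis [ 581.5 -107.4  119.2] 0.83
pulley [ 584.5 -105.2  114.1] 0.62
wheel_mid [546.1  29.8 116.2] 0.93
bar_grip [535.9  91.3 261. ] 0.75
plate [551.7  -3.3   0.7] 0.7
stand [515.2 173.   43.8] 0.87
mallet [568.6 438.    1.9] 0.62
compound_bar [437.4 123.9  38.5] 0.52
```

View pics/scene0.png

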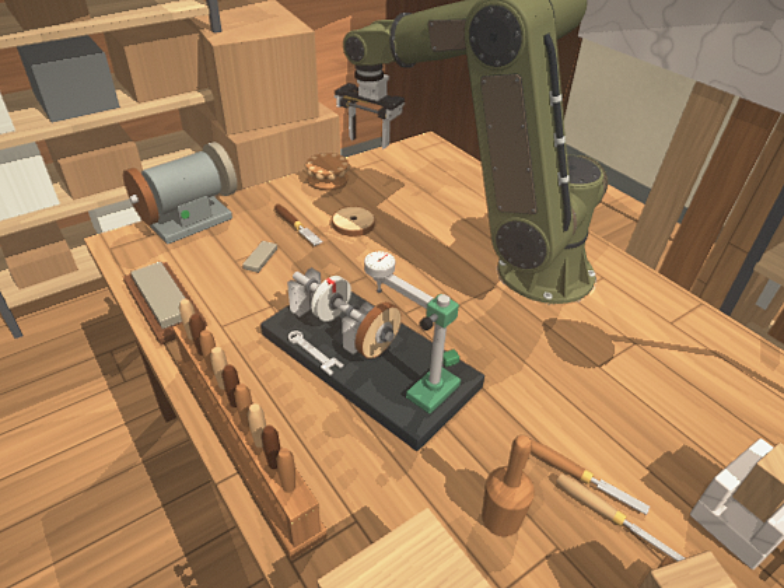

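View pics/side0.png

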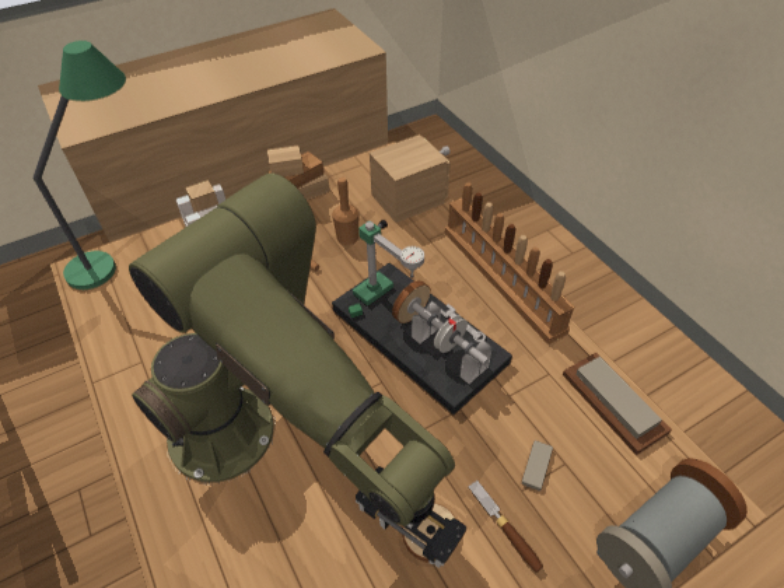

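Both pictures agree with the network points: arbor with pulley stripe up, wheel on the stand side, indicator raised above it (dial at scene (380,265), bar to the column at (440,305)). The axis runs at about 103° in world xy. I'll move above the bar.

```bash
cat >> h.py <<'E'
import json
from scipy.spatial.transform import Rotation as Ro
def rows(target,yaw,n,fing):
    "rows to a world target, tool down, from the present pose; yaw deg"
    s=manip.read_state(); y0=np.degrees(s["eef_rot"][2]); d=(np.array(target)-s["eef_pos"])/n; dy=(yaw-y0)/n; out=[]
    for i in range(n):
        a=np.radians(y0+i*dy); t=[d[0]*np.cos(a)+d[1]*np.sin(a), d[0]*np.sin(a)-d[1]*np.cos(a), -d[2]]
        out.append({"travel":[round(float(v),1) for v in t],"delta_rot":[0,0,round(-dy,2)],"fingers":fing})
    print(json.dumps(out))
E
python3 -c "
from h import *
rows([534,93,340],103.1,16,-1)"
```

```text
[{"travel": [33.0, -26.6, -7.2], "delta_rot": [0, 0, -4.99], "fingers": -1}, {"travel": [35.2, -23.6, -7.2], "delta_rot": [0, 0, -4.99], "fingers": -1}, {"travel": [37.1, -20.5, -7.2], "delta_rot": [0, 0, -4.99], "fingers": -1}, {"travel": [38.7, -17.1, -7.2], "delta_rot": [0, 0, -4.99], "fingers": -1}, {"travel": [40.1, -13.7, -7.2], "delta_rot": [0, 0, -4.99], "fingers": -1}, {"travel": [41.1, -10.2, -7.2], "delta_rot": [0, 0, -4.99], "fingers": -1}, {"travel": [41.8, -6.6, -7.2], "delta_rot": [0, 0, -4.99], "fingers": -1}, {"travel": [42.2, -2.9, -7.2], "delta_rot": [0, 0, -4.99], "fingers": -1}, {"travel": [42.3, 0.8, -7.2], "delta_rot": [0, 0, -4.99], "fingers": -1}, {"travel": [42.1, 4.5, -7.2], "delta_rot": [0, 0, -4.99], "fingers": -1}, {"travel": [41.6, 8.1, -7.2], "delta_rot": [0, 0, -4.99], "fingers": -1}, {"travel": [40.7, 11.7, -7.2], "delta_rot": [0, 0, -4.99], "fingers": -1}, {"travel": [39.5, 15.2, -7.2], "delta_rot": [0, 0, -4.99], "fingers": -1}, {"travel": [38.0, 18.6, -7.2], "delta_rot": [0, 0, -4.99], "fingers": -1}, {"travel": [36.3, 21.8, -7.2], "delta_rot": [0, 0, -4.99], "fingers": -1}, {"travel": [34.2, 24.9, -7.2], "delta_rot": [0, 0, -4.99], "fingers": -1}]
```

Call:
{"fn": "send_rows", "kwargs": {"plan": [{"travel": [33.0,-26.6,-15],"delta_rot": [0,0,-5],"fingers": -1},{"travel": [35.2,-23.6,-15],"delta_rot": [0,0,-5],"fingers": -1},{"travel": [37.1,-20.5,-15],"delta_rot": [0,0,-5],"fingers": -1},{"travel": [38.7,-17.1,-15],"delta_rot": [0,0,-5],"fingers": -1},{"travel": [40.1,-13.7,-15],"delta_rot": [0,0,-5],"fingers": -1},{"travel": [41.1,-10.2,-15],"delta_rot": [0,0,-5],"fingers": -1},{"travel": [41.8,-6.6,-10],"delta_rot": [0,0,-5],"fingers": -1},{"travel": [42.2,-2.9,-10],"delta_rot": [0,0,-5],"fingers": -1},{"travel": [42.3,0.8,-5],"delta_rot": [0,0,-5],"fingers": -1},{"travel": [42.1,4.5,0],"delta_rot": [0,0,-5],"fingers": -1},{"travel": [41.6,8.1,0],"delta_rot": [0,0,-5],"fingers": -1},{"travel": [40.7,11.7,0],"delta_rot": [0,0,-5],"fingers": -1},{"travel": [39.5,15.2,0],"delta_rot": [0,0,-5],"fingers": -1},{"travel": [38.0,18.6,0],"delta_rot": [0,0,-5],"fingers": -1},{"travel": [36.3,21.8,0],"delta_rot": [0,0,-5],"fingers": -1},{"travel": [34.2,24.9,0],"delta_rot": [0,0,-5],"fingers": -1},{"travel": [0,0,0],"delta_rot": [0,0,0],"fingers": -1},{"travel": [0,0,0],"delta_rot": [0,0,0],"fingers": -1}]}}

```text
clock: 3.25
eef_pos: [533.2, 92.9, 339.4]
eef_rot: [-3.141, 0.0, 1.8]
wrist_force: [-0.1, -0.8, 0.3]
finger_gap: 93.9
```

```bash
cat >> h.py <<'E'
def Tw(c):
    s=manip.read_state(); T=np.eye(4); T[:3,:3]=Ro.from_euler("xyz",s["eef_rot"]).as_matrix(); T[:3,3]=s["eef_pos"]
    return T@c["tool_from_camera"]
E
python3 - <<'E'
from h import *
s=manip.read_state();print(s["clock"],s["eef_pos"],s["eef_rot"],s["joints"],s["wrist_force"])
c=camera("wrist");T=Tw(c);print(np.round(c["tool_from_camera"],2).tolist(),c["fov_y"])
save(c,"w1.png",s=1.3)
for k in("bar_grip","plunger_tip","pulley","wheel_mid","stand","vee_axis"):
    for d in tip_of(k,"wrist")[:1]: print(k,(T@np.r_[d["at"],1])[:3].round(1),round(d["confidence"],2))
# depth points of bar: heights histogram around the bar
F=f(c);v,u=np.mgrid[:420,:560];z=c["z_map"]
P=np.stack([(u-c["cx"])*z/F,-(v-c["cy"])*z/F,-z,np.ones_like(z)],-1)@T.T
np.save("w1.npy",P[...,:3])
e=np.array([np.cos(np.radians(103.1)),np.sin(np.radians(103.1))]);n=np.array([e[1],-e[0]])
q=P[...,:2]-np.array([534,93]);a=q@e;b=q@n
m=(z>0)&(abs(a)<22)&(abs(b)<35)&(P[...,2]>240)&(P[...,2]<290)
pts=P[m][:,:3];print(m.sum(),np.percentile(pts,[5,50,95],axis=0).round(1),np.percentile(b[m],[2,50,98]))
k=np.polyfit(a[m],b[m],1);print("tilt deg",np.degrees(k[0]),"offset",k[1])
E
```

```text
3.25 [533.2257585   92.86438974 339.35640525] [-3.14128310e+00  1.53649191e-04  1.80027309e+00] [ 1.04842801e-01  2.20775191e-01  1.35720215e+00 -1.90942918e-04
  1.56390336e+00 -1.24632595e-01] [-0.0791832  -0.78942103  0.31813593]
[[-0.0, 0.96, 0.29, 87.17], [1.0, 0.0, 0.0, 1.33], [0.0, 0.29, -0.96, -160.71], [0.0, 0.0, 0.0, 1.0]] 68.91308901398496
bar_grip [540.2  94.1 263.2] 0.57
wheel_mid [548.9  35.1 119.5] 0.55
1128 [[525.5  74.2 269.6]
 [534.9  93.8 270.7]
 [544.4 112.7 271.7]] [-7.44390154  1.365211    9.41793178]
tilt deg -0.08451815314011725 offset 1.0176869282635579
```

View pics/w1.png

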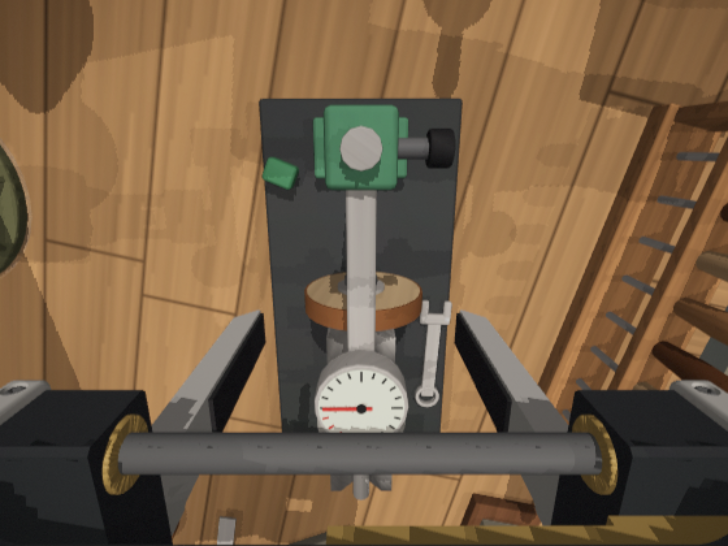

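The picture shows the bar centred between the fingers (column (361,150), dial (361,408), needle at 0 pointing left). Fix position along the bar from depth.

Run:
```python
from h import *
P=np.load("w1.npy");e=np.array([np.cos(np.radians(103.1)),np.sin(np.radians(103.1))]);n=np.array([e[1],-e[0]])
q=P[...,:2]-np.array([534,93]);a=q@e;b=q@n;z=P[...,2]
for v in range(125,345,9):
    m=(abs(b[v])<6)&(z[v]>200)
    if m.any(): print(v,a[v][m].mean().round(1),z[v][m].mean().round(1))
m=(abs(a-87)<30)&(abs(b)<12)&(z>286)&(z<294);print("col",m.sum(),a[m].mean() if m.any() else 0,b[m].mean() if m.any() else 0, np.median(z[m]) if m.any() else 0)
m=(abs(a+63)<40)&(z>287)&(abs(b)<40);print("dial",m.sum(),np.percentile(a[m],[1,99]),np.percentile(b[m],[1,99]),np.median(z[m]))
```

```text
125 79.8 290.7
134 74.1 291.9
143 70.8 321.3
152 64.0 306.8
161 53.0 271.0
170 52.6 306.6
179 46.8 307.0
188 45.9 328.1
197 28.9 285.1
206 26.5 299.7
215 15.2 285.3
224 16.8 308.9
233 5.9 297.7
242 -6.6 284.9
251 -8.1 297.8
260 -3.1 321.9
269 -28.1 287.5
278 -27.2 302.7
287 -19.6 327.0
296 -31.7 318.6
305 -46.8 307.1
314 -44.1 321.3
323 -53.5 318.6
332 -70.2 307.2
341 35.7 440.4
col 861 86.81767283289825 0.8287548098625123 290.68190244049106
dial 3424 [-80.70474049 -34.86119451] [-25.62436764  27.87713143] 294.1963888439212
```

Call:
{"fn": "send_rows", "kwargs": {"plan": [{"travel": [0,1.8,14],"delta_rot": [0,0,0],"fingers": -1},{"travel": [0,0,16],"delta_rot": [0,0,0],"fingers": -1},{"travel": [0,0,16],"delta_rot": [0,0,0],"fingers": -1},{"travel": [0,0,16],"delta_rot": [0,0,0],"fingers": -1},{"travel": [0,0,16],"delta_rot": [0,0,0],"fingers": -1},{"travel": [0,0,0],"delta_rot": [0,0,0],"fingers": 0.6},{"travel": [0,0,0],"delta_rot": [0,0,0],"fingers": 0.9},{"travel": [0,0,0],"delta_rot": [0,0,0],"fingers": 1},{"travel": [0,0,0],"delta_rot": [0,0,0],"fingers": 1},{"travel": [0,0,0],"delta_rot": [0,0,0],"fingers": 1},{"travel": [0,0,0],"delta_rot": [0,0,0],"fingers": 1}], "grip_force": 25}}

```text
clock: 4.97
eef_pos: [535.2, 93.7, 261.5]
eef_rot: [3.141, 0.0, 1.801]
wrist_force: [0.3, -0.3, 0.5]
finger_gap: 37.7
```

Call:
{"fn": "send_rows", "kwargs": {"plan": [{"travel": [0,0,0],"delta_rot": [0,0,0],"fingers": 1},{"travel": [0,0,0],"delta_rot": [0,0,0],"fingers": 1},{"travel": [0,0,0],"delta_rot": [0,0,0],"fingers": 1},{"travel": [0,0,0],"delta_rot": [0,0,0],"fingers": 1}]}}

```text
clock: 5.48
eef_pos: [534.0, 93.4, 261.2]
eef_rot: [-3.138, -0.0, 1.801]
wrist_force: [-11.7, -2.9, 3.1]
finger_gap: 17.8
```

Call:
{"fn": "send_rows", "kwargs": {"plan": [{"travel": [0,-1,3],"delta_rot": [0,0,0],"fingers": 1},{"travel": [0,0,4],"delta_rot": [0,0,0],"fingers": 1},{"travel": [0,0,4],"delta_rot": [0,0,0],"fingers": 1},{"travel": [0,0,4],"delta_rot": [0,0,0],"fingers": 1},{"travel": [0,0,4],"delta_rot": [0,0,0],"fingers": 1},{"travel": [0,0,4],"delta_rot": [0,0,0],"fingers": 1},{"travel": [0,0,4],"delta_rot": [0,0,0],"fingers": 1},{"travel": [0,0,4],"delta_rot": [0,0,0],"fingers": 1},{"travel": [0,0,4],"delta_rot": [0,0,0],"fingers": 1},{"travel": [0,0,4],"delta_rot": [0,0,0],"fingers": 1},{"travel": [0,0,3],"delta_rot": [0,0,0],"fingers": 1},{"travel": [0,0,0],"delta_rot": [0,0,0],"fingers": 1},{"travel": [0,0,0],"delta_rot": [0,0,0],"fingers": 1}]}}

```text
clock: 7.1
eef_pos: [533.9, 93.4, 219.6]
eef_rot: [-3.141, -0.0, 1.801]
wrist_force: [-5.6, -1.8, 5.2]
finger_gap: 17.8
```

Run:
```python
from h import *
s=manip.read_state();print(s["clock"],s["eef_pos"],s["wrist_force"])
ims=[]
for n in("scene","side","wrist"):
    c=camera(n)
    if n!="wrist":
        iv=np.linalg.inv(c["world_from_camera"]);p=iv@np.array([549,31,250,1])
        u=int(c["cx"]+f(c)*p[0]/-p[2]);v=int(c["cy"]-f(c)*p[1]/-p[2]);
    else: u,v=277,314
    ims.append(cv2.resize(c["color"][max(0,v-40):v+40,u-33:u+33,::-1],(264,320),interpolation=2))
cv2.imwrite("pics/d1.png",np.hstack(ims))
```

```text
7.1 [533.94935869  93.37282009 219.61886301] [-5.60614377 -1.76651453  5.23833476]
```

View pics/d1.png

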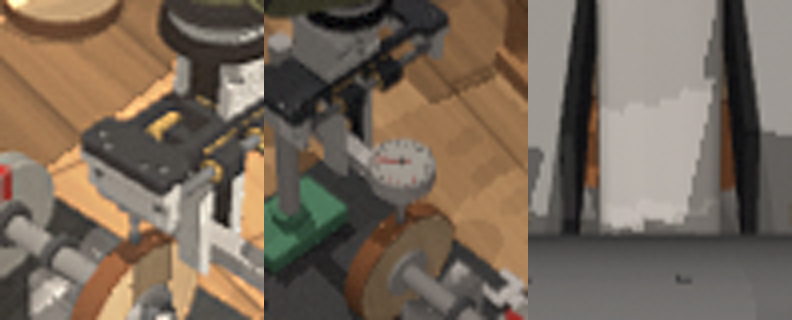

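The side camera sees the dial (crop (405,160)); I'll read the needle by rectifying the dial plane.

```bash
cat >> h.py <<'E'
E_=np.array([np.cos(np.radians(103.1)),np.sin(np.radians(103.1))]);N_=np.array([E_[1],-E_[0]])
G0=np.array([535.0,93.0])
def needle(c,T,zface,name=None):
    "needle angle (deg cw from -x of vee) from dial view rectified: right=+x vee, up=+y vee, 4 px/mm"
    C=G0-63*E_; src=[];dst=[]
    for b,a in((-32,-32),(32,-32),(32,32),(-32,32)):
        p=np.linalg.inv(T)@np.r_[C+b*N_+a*E_,zface,1]
        src.append([c["cx"]-f(c)*p[0]/p[2],c["cy"]+f(c)*p[1]/p[2]]); dst.append([128+4*b,128-4*a])
    im=cv2.warpPerspective(c["color"],cv2.getPerspectiveTransform(np.float32(src),np.float32(dst)),(256,256))
    if name: cv2.imwrite("pics/"+name,cv2.resize(im[...,::-1],(512,512)))
    i=im.astype(int); wm=(i.min(2)>150).astype(np.uint8); yy,xx=np.nonzero(wm)
    cx,cy=((np.percentile(xx,1)+np.percentile(xx,99))/2,(np.percentile(yy,1)+np.percentile(yy,99))/2) if len(xx)>500 else (128,128)
    red=i[...,0]-np.maximum(i[...,1],i[...,2])>45; y,x=np.nonzero(red); dx,dy=x-cx,y-cy; r=np.hypot(dx,dy)
    k=(r>20)&(r<62); ang=np.degrees(np.arctan2(-dy[k],-dx[k]))%360   # cw from left
    h=np.histogram(ang,36,(0,360))[0]
    b=np.argmax(h+np.roll(h,1)+np.roll(h,-1))*10+5; d=(ang-b+180)%360-180
    return (b+d[abs(d)<20].mean())%360 if len(ang) else None,(cx,cy),h.tolist()
E
python3 - <<'E'
from h import *
c=camera("side");print(needle(c,c["world_from_camera"],219.4+33,"n1.png"))
E
```

```text
(None, (np.float64(58.0), np.float64(37.5)), [0, 0, 0, 0, 0, 0, 0, 0, 0, 0, 0, 0, 0, 0, 0, 0, 0, 0, 0, 0, 0, 0, 0, 0, 0, 0, 0, 0, 0, 0, 0, 0, 0, 0, 0, 0])
```

View pics/n1.png

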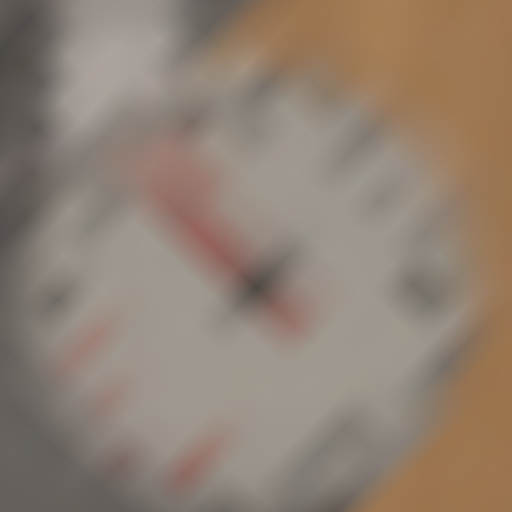

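Needle reads about 45° (2.5 mm pressed), rim near mid-height. 5 mm further gives 7.5 mm.

Call:
{"fn": "send_rows", "kwargs": {"plan": [{"travel": [0,0,2],"delta_rot": [0,0,0],"fingers": 1},{"travel": [0,0,2],"delta_rot": [0,0,0],"fingers": 1},{"travel": [0,0,1],"delta_rot": [0,0,0],"fingers": 1},{"travel": [0,0,0],"delta_rot": [0,0,0],"fingers": 1},{"travel": [0,0,0],"delta_rot": [0,0,0],"fingers": 1},{"travel": [0,0,0],"delta_rot": [0,0,0],"fingers": 1}]}}

```text
clock: 8.05
eef_pos: [534.0, 93.4, 214.7]
eef_rot: [-3.141, 0.0, 1.801]
wrist_force: [-6.1, -1.3, 5.8]
finger_gap: 17.6
```

```bash
cat > nd.py <<'E'
from h import *
def needle2(c,T,zface,name=None,ctr=(128,142)):
    C=G0-63*E_; src=[];dst=[]
    for b,a in((-32,-32),(32,-32),(32,32),(-32,32)):
        p=np.linalg.inv(T)@np.r_[C+b*N_+a*E_,zface,1]
        src.append([c["cx"]-f(c)*p[0]/p[2],c["cy"]+f(c)*p[1]/p[2]]); dst.append([128+4*b,128-4*a])
    im=cv2.warpPerspective(c["color"],cv2.getPerspectiveTransform(np.float32(src),np.float32(dst)),(256,256))
    if name: cv2.imwrite("pics/"+name,cv2.resize(im[...,::-1],(384,384)))
    i=im.astype(float); w=i[...,0]-np.maximum(i[...,1],i[...,2])
    w[i[...,1]-i[...,2]>15]=0
    y,x=np.mgrid[:256,:256]; dx,dy=x-ctr[0],y-ctr[1]; r=np.hypot(dx,dy); ang=np.arctan2(-dy,-dx)
    k=(w>20)&(r>20)&(r<62)&((np.degrees(ang)%360<250)|(np.degrees(ang)%360>350))
    if k.sum()<30: return None,k.sum()
    v=(w[k]*np.exp(1j*ang[k])).sum(); return round(np.degrees(np.angle(v))%360,1),int(k.sum()),round(abs(v)/w[k].sum(),3)
E
python3 - <<'E'
from nd import *
s=manip.read_state();print(s["clock"],s["eef_pos"],s["wrist_force"])
c=camera("side");print(needle2(c,c["world_from_camera"],s["eef_pos"][2]+33,"n2.png"))
E
```

```text
8.05 [533.95647326  93.38144447 214.73833535] [-6.1438707  -1.30150748  5.84515665]
(np.float64(135.9), 901, np.float64(0.99))
```

View pics/n2.png

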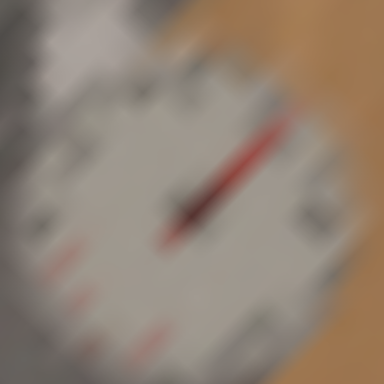

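Needle 136° = 7.55 mm pressed, as wanted (rim ≈ 175.2, near mid-height). Release and rise.

Call:
{"fn": "send_rows", "kwargs": {"plan": [{"travel": [0,0,0],"delta_rot": [0,0,0],"fingers": 0.3},{"travel": [0,0,0],"delta_rot": [0,0,0],"fingers": 0.2},{"travel": [0,0,0],"delta_rot": [0,0,0],"fingers": 0.2},{"travel": [0,0,0],"delta_rot": [0,0,0],"fingers": 0.2},{"travel": [0,0,-12],"delta_rot": [0,0,0],"fingers": 0.2},{"travel": [0,0,-25],"delta_rot": [0,0,0],"fingers": 0.2},{"travel": [0,0,-30],"delta_rot": [0,0,0],"fingers": 0.2},{"travel": [0,0,-30],"delta_rot": [0,0,0],"fingers": 0.2},{"travel": [0,0,-20],"delta_rot": [0,0,0],"fingers": 0.2},{"travel": [0,0,0],"delta_rot": [0,0,0],"fingers": 0.2}]}}

```text
clock: 9.35
eef_pos: [534.5, 93.5, 333.3]
eef_rot: [3.138, 0.0, 1.801]
wrist_force: [0.3, 0.0, 0.0]
finger_gap: 37.4
```

Run:
```python
from nd import *
s=manip.read_state();print(s["clock"],s["eef_pos"],s["finger_gap"])
rows([581,-104.7,300],13.1,10,0)
for n in("side","scene"):
    c=camera(n);print(n,needle2(c,c["world_from_camera"],214.5+33,n+"3.png"))
```

```text
9.35 [534.51732596  93.46168134 333.28648121] 37.39584883882696
[{"travel": [-20.4, 0.0, 3.3], "delta_rot": [0, 0, 9.01], "fingers": 0}, {"travel": [-20.1, 3.2, 3.3], "delta_rot": [0, 0, 9.01], "fingers": 0}, {"travel": [-19.4, 6.3, 3.3], "delta_rot": [0, 0, 9.01], "fingers": 0}, {"travel": [-18.1, 9.3, 3.3], "delta_rot": [0, 0, 9.01], "fingers": 0}, {"travel": [-16.5, 12.0, 3.3], "delta_rot": [0, 0, 9.01], "fingers": 0}, {"travel": [-14.4, 14.4, 3.3], "delta_rot": [0, 0, 9.01], "fingers": 0}, {"travel": [-11.9, 16.5, 3.3], "delta_rot": [0, 0, 9.01], "fingers": 0}, {"travel": [-9.2, 18.1, 3.3], "delta_rot": [0, 0, 9.01], "fingers": 0}, {"travel": [-6.3, 19.4, 3.3], "delta_rot": [0, 0, 9.01], "fingers": 0}, {"travel": [-3.2, 20.1, 3.3], "delta_rot": [0, 0, 9.01], "fingers": 0}]
side (np.float64(135.8), 905, np.float64(0.991))
scene (np.float64(136.6), 43, np.float64(0.97))
```

Call:
{"fn": "send_rows", "kwargs": {"plan": [{"travel": [-20.4,0.0,0],"delta_rot": [0,0,9],"fingers": 0},{"travel": [-20.1,3.2,0],"delta_rot": [0,0,9],"fingers": 0},{"travel": [-19.4,6.3,0],"delta_rot": [0,0,9],"fingers": 0},{"travel": [-18.1,9.3,3],"delta_rot": [0,0,9],"fingers": 0},{"travel": [-16.5,12.0,5],"delta_rot": [0,0,9],"fingers": 0},{"travel": [-14.4,14.4,5],"delta_rot": [0,0,9],"fingers": 0},{"travel": [-11.9,16.5,5],"delta_rot": [0,0,9],"fingers": 0},{"travel": [-9.2,18.1,5],"delta_rot": [0,0,9],"fingers": 0},{"travel": [-6.3,19.4,5],"delta_rot": [0,0,9],"fingers": 0},{"travel": [-3.2,20.1,5],"delta_rot": [0,0,9],"fingers": 0},{"travel": [0,0,0],"delta_rot": [0,0,0],"fingers": 0}]}}

```text
clock: 10.82
eef_pos: [580.6, -105.5, 296.9]
eef_rot: [-3.14, 0.002, 0.23]
wrist_force: [-0.1, 0.6, -0.1]
finger_gap: 47.1
```

Run:
```python
from nd import *
s=manip.read_state();print(s["clock"],s["eef_pos"],s["eef_rot"],s["joints"],s["finger_gap"])
c=camera("wrist");T=Tw(c);save(c,"w2.png",s=1)
for k in("pulley","wheel_mid","vee_axis"):
    for d in tip_of(k,"wrist")[:1]: print(k,(T@np.r_[d["at"],1])[:3].round(1),round(d["confidence"],2))
F=f(c);v,u=np.mgrid[:420,:560];z=c["z_map"]
P=np.stack([(u-c["cx"])*z/F,-(v-c["cy"])*z/F,-z,np.ones_like(z)],-1)@T.T
q=P[...,:2]-(G0-203*E_);a=q@E_;b=q@N_;Z=P[...,2]
m=(abs(a)<25)&(abs(b)<50)&(Z>145)&(Z<170)
print(m.sum(),"a",np.percentile(a[m],[2,50,98]),"b",np.percentile(b[m],[2,50,98]),"ztop",np.percentile(Z[m],[90,98]))
for n in("side","scene"):
    c=camera(n);print(n,needle2(c,c["world_from_camera"],214.5+33))
```

```text
10.825 [ 580.55673582 -105.53894973  296.89562279] [-3.14045770e+00  2.28695028e-03  2.29742425e-01] [-2.41879702e-01  3.51007174e-01  1.28732346e+00 -2.80396060e-05
  1.50581496e+00  1.09917735e+00] 47.05802406597716
pulley [585.7 -95.9 116.1] 0.96
wheel_mid [548.3  35.7 119. ] 0.93
1263 a [-5.70773185  4.20908103 13.40822269] b [-32.90063285   5.90324747  38.13960279] ztop [165.42057498 166.67934286]
side (np.float64(135.9), 915, np.float64(0.99))
scene (np.float64(137.9), 52, np.float64(0.916))
```

View pics/w2.png

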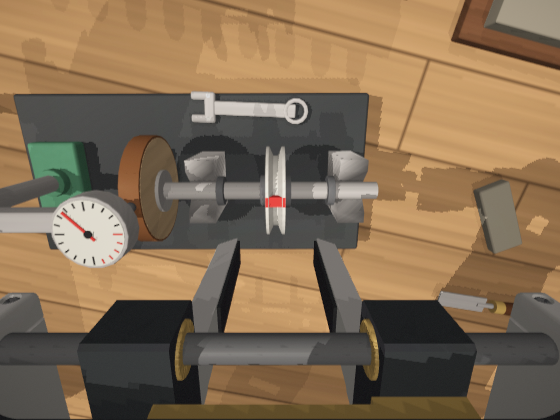

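The wrist view shows the pulley at (276,190) with its stripe up, nearly centred across, and the dial clear. Fit the pulley's centre from depth.

Run:
```python
from nd import *
from scipy.optimize import least_squares
c=camera("wrist");T=Tw(c)
F=f(c);v,u=np.mgrid[:420,:560];z=c["z_map"]
P=np.stack([(u-c["cx"])*z/F,-(v-c["cy"])*z/F,-z,np.ones_like(z)],-1)@T.T
q=P[...,:2]-(G0-203*E_);a=q@E_;b=q@N_;Z=P[...,2]
m=(abs(a-4)<9)&(abs(b)<52)&(Z>125)&(Z<170)
def fit(m,R,z0=115):
    g=lambda p:np.hypot(b[m]-p[0],Z[m]-p[1])-R
    r=least_squares(g,[0,z0],loss="soft_l1");print(m.sum(),r.x.round(2),abs(r.fun).mean().round(2))
fit(m&(np.hypot(b,Z-115)>46),50)
for lo,hi in((20,55),(-50,-20),(105,124)):  # bare shaft
    fit((a>lo)&(a<hi)&(abs(b)<12)&(Z>110)&(Z<130),10)
mw=(a>130)&(a<158)&(Z>140)&(Z<180)&(abs(b)<50);fit(mw&(np.hypot(b,Z-115)>56),60)
```

```text
760 [-4.000e-02  1.146e+02] 1.06
506 [4.0000e-02 1.1543e+02] 0.49
452 [  0.31 115.42] 0.48
282 [-5.0000e-02  1.1553e+02] 0.47
1560 [  2.44 115.57] 0.81
```

Axis confirmed (b≈0, z≈115); pulley sits +4 along y. The wheel fit even suggests the eccentricity lies towards +x, so a turn of about −85° about y is expected. Descend and grip.

Call:
{"fn": "send_rows", "kwargs": {"plan": [{"travel": [0.6,-4.7,10],"delta_rot": [0,0,0],"fingers": 0},{"travel": [0,0,18],"delta_rot": [0,0,0],"fingers": 0},{"travel": [0,0,20],"delta_rot": [0,0,0],"fingers": 0},{"travel": [0,0,20],"delta_rot": [0,0,0],"fingers": 0},{"travel": [0,0,20],"delta_rot": [0,0,0],"fingers": 0},{"travel": [0,0,20],"delta_rot": [0,0,0],"fingers": 0},{"travel": [0,0,18],"delta_rot": [0,0,0],"fingers": 0},{"travel": [0,0,10],"delta_rot": [0,0,0],"fingers": 0},{"travel": [0,0,6],"delta_rot": [0,0,0],"fingers": 0},{"travel": [0,0,0],"delta_rot": [0,0,0],"fingers": 0.3},{"travel": [0,0,0],"delta_rot": [0,0,0],"fingers": 0.6},{"travel": [0,0,0],"delta_rot": [0,0,0],"fingers": 0.8},{"travel": [0,0,0],"delta_rot": [0,0,0],"fingers": 1},{"travel": [0,0,0],"delta_rot": [0,0,0],"fingers": 1},{"travel": [0,0,0],"delta_rot": [0,0,0],"fingers": 1},{"travel": [0,0,0],"delta_rot": [0,0,0],"fingers": 1}], "grip_force": 8}}

```text
clock: 13.18
eef_pos: [580.7, -100.8, 157.1]
eef_rot: [3.14, -0.001, 0.23]
wrist_force: [1.6, -4.5, 0.8]
finger_gap: 20.0
```

Call:
{"fn": "send_rows", "kwargs": {"plan": [{"travel": [-1.8,0,0.05],"delta_rot": [0,2.5,0],"fingers": 1},{"travel": [-3.65,0,0.15],"delta_rot": [0,5,0],"fingers": 1},{"travel": [-3.65,0,0.15],"delta_rot": [0,5,0],"fingers": 1},{"travel": [-3.65,0,0.15],"delta_rot": [0,5,0],"fingers": 1},{"travel": [-3.65,0,0.15],"delta_rot": [0,5,0],"fingers": 1},{"travel": [-1.8,0,0.05],"delta_rot": [0,2.5,0],"fingers": 1},{"travel": [0,0,0],"delta_rot": [0,0,0],"fingers": 1}]}}

```text
clock: 14.05
eef_pos: [563.4, -104.9, 153.4]
eef_rot: [3.14, -0.438, 0.23]
wrist_force: [1.3, -5.8, 1.3]
finger_gap: 19.9
```

```bash
cat > chk.py <<'E'
from nd import *
s=manip.read_state();R=Ro.from_euler("xyz",s["eef_rot"]).as_matrix();q=s["eef_pos"][:2]-(G0-203*E_)
print(s["clock"],s["eef_pos"].round(1),"F",s["wrist_force"].round(1),"tilt",np.degrees(np.arctan2(R[:2,2]@N_,-R[2,2])).round(1),"a,b,r",(q@E_).round(1),(q@N_).round(1),np.hypot(q@N_,s["eef_pos"][2]-115).round(1),"gap",s["finger_gap"].round(1))
for n in("side","scene"):
    c=camera(n);print(n,needle2(c,c["world_from_camera"],214.5+33,"chk_%s_%.1f.png"%(n,s["clock"])))
E
python3 chk.py
```

```text
Traceback (most recent call last):
  File "chk.py", line 3, in <module>
    print(s["clock"],s["eef_pos"].round(1),"F",s["wrist_force"].round(1),"tilt",np.degrees(np.arctan2(R[:2,2]@N_,-R[2,2])).round(1),"a,b,r",(q@E_).round(1),(q@N_).round(1),np.hypot(q@N_,s["eef_pos"][2]-115).round(1),"gap",s["finger_gap"].round(1))
                                                                                                                                                                                                                              ^^^^^^^^^^^^^^^^^^^^^
AttributeError: 'float' object has no attribute 'round'
```

```bash
sed -i 's/s\["finger_gap"\].round(1)/round(s["finger_gap"],1)/' chk.py; python3 chk.py
```

```text
14.05 [ 563.4 -104.9  153.4] F [ 1.3 -5.8  1.3] tilt 25.1 a,b,r 3.8 -17.2 42.1 gap 19.9
side (None, np.int64(0))
scene (np.float64(76.0), 145, np.float64(0.305))
```

Run:
```python
from nd import *
c=camera("wrist");T=Tw(c);print(needle2(c,T,247.5,"wn.png",(128,128)))
a=cv2.imread("pics/chk_scene_14.1.png") 
import glob;g=sorted(glob.glob("pics/chk_scene*"));a=cv2.imread(g[-1])
cv2.imwrite("pics/comp.png",np.hstack([a,cv2.imread("pics/wn.png"),cv2.resize(c["color"][...,::-1],(512,384))])[:, :]) 
im=cv2.imread("pics/comp.png");cv2.imwrite("pics/comp.png",cv2.resize(im,(800,240)))
```

```text
(None, np.int64(0))
```

View pics/comp.png

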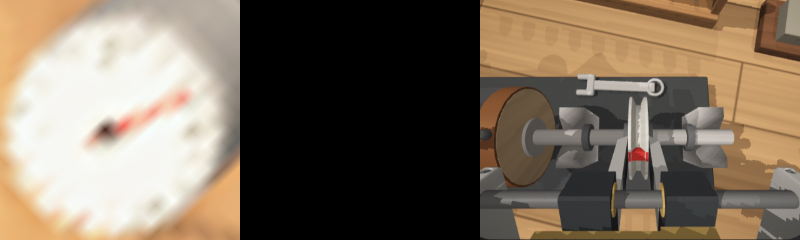

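The scene dial shows the needle at ~157° (was 136°): rising as predicted. Stripe at wrist (635,155) follows the grip. Continue to 45°.

Call:
{"fn": "send_rows", "kwargs": {"plan": [{"travel": [-1.8,0,0.05],"delta_rot": [0,2.5,0],"fingers": 1},{"travel": [-3.65,0,0.15],"delta_rot": [0,5,0],"fingers": 1},{"travel": [-3.65,0,0.15],"delta_rot": [0,5,0],"fingers": 1},{"travel": [-3.65,0,0.15],"delta_rot": [0,5,0],"fingers": 1},{"travel": [-3.65,0,0.15],"delta_rot": [0,5,0],"fingers": 1},{"travel": [-1.8,0,0.05],"delta_rot": [0,2.5,0],"fingers": 1},{"travel": [0,0,0],"delta_rot": [0,0,0],"fingers": 1}]}}

```text
clock: 15.08
eef_pos: [549.7, -108.2, 142.1]
eef_rot: [3.141, -0.874, 0.229]
wrist_force: [-2.9, -7.7, 2.2]
finger_gap: 20.1
```

```bash
sed -i 's/,ctr=(128,142)/,ctr=(115,139)/; s/>15\]=0/>25]=0/; s/(r<62)/(r<85)/' nd.py; python3 chk.py
```

```text
15.075 [ 549.7 -108.2  142.1] F [-2.9 -7.7  2.2] tilt 50.1 a,b,r 3.8 -31.3 41.4 gap 20.1
side (np.float64(171.2), 1711, np.float64(0.989))
scene (np.float64(168.7), 1327, np.float64(0.989))
```

170° at −50°: fits amplitude 2.5 mm with the high spot near −90°. Open, swing back, regrip.

Call:
{"fn": "send_rows", "kwargs": {"plan": [{"travel": [0,0,0],"delta_rot": [0,0,0],"fingers": 0.3},{"travel": [0,0,0],"delta_rot": [0,0,0],"fingers": 0.3},{"travel": [0,0,0],"delta_rot": [0,0,0],"fingers": 0.3},{"travel": [0,0,0],"delta_rot": [0,0,0],"fingers": 0.3},{"travel": [3.65,0,0.15],"delta_rot": [0,-5,0],"fingers": 0.3},{"travel": [3.65,0,0.15],"delta_rot": [0,-5,0],"fingers": 0.3},{"travel": [3.65,0,0.15],"delta_rot": [0,-5,0],"fingers": 0.3},{"travel": [3.65,0,0.15],"delta_rot": [0,-5,0],"fingers": 0.3},{"travel": [3.65,0,0.15],"delta_rot": [0,-5,0],"fingers": 0.3},{"travel": [3.65,0,0.15],"delta_rot": [0,-5,0],"fingers": 0.3},{"travel": [3.65,0,0.15],"delta_rot": [0,-5,0],"fingers": 0.3},{"travel": [3.65,0,0.15],"delta_rot": [0,-5,0],"fingers": 0.3},{"travel": [3.65,0,0.15],"delta_rot": [0,-5,0],"fingers": 0.3},{"travel": [3.65,0,0.15],"delta_rot": [0,-5,0],"fingers": 0.3},{"travel": [0,0,0],"delta_rot": [0,0,0],"fingers": 0.3}]}}

```text
clock: 17.05
eef_pos: [580.9, -99.7, 156.0]
eef_rot: [-3.141, 0.0, 0.231]
wrist_force: [-0.1, 0.2, 0.7]
finger_gap: 32.9
```

```bash
python3 chk.py
```

```text
17.05 [580.9 -99.7 156. ] F [-0.1  0.2  0.7] tilt -0.0 a,b,r 4.9 1.1 41.0 gap 32.9
side (None, np.int64(0))
scene (np.float64(169.8), 1577, np.float64(0.941))
```

Arbor stayed put. Regrip and carry 40° more.

Call:
{"fn": "send_rows", "kwargs": {"plan": [{"travel": [-1,1,0],"delta_rot": [0,0,0],"fingers": 0.5},{"travel": [0,0,0],"delta_rot": [0,0,0],"fingers": 0.8},{"travel": [0,0,0],"delta_rot": [0,0,0],"fingers": 1},{"travel": [0,0,0],"delta_rot": [0,0,0],"fingers": 1},{"travel": [0,0,0],"delta_rot": [0,0,0],"fingers": 1},{"travel": [-1.8,0,0.05],"delta_rot": [0,2.5,0],"fingers": 1},{"travel": [-3.6,0,0.15],"delta_rot": [0,5,0],"fingers": 1},{"travel": [-3.6,0,0.15],"delta_rot": [0,5,0],"fingers": 1},{"travel": [-3.6,0,0.15],"delta_rot": [0,5,0],"fingers": 1},{"travel": [-3.6,0,0.15],"delta_rot": [0,5,0],"fingers": 1},{"travel": [-3.6,0,0.15],"delta_rot": [0,5,0],"fingers": 1},{"travel": [-3.6,0,0.15],"delta_rot": [0,5,0],"fingers": 1},{"travel": [-3.6,0,0.15],"delta_rot": [0,5,0],"fingers": 1},{"travel": [-1.8,0,0.05],"delta_rot": [0,2.5,0],"fingers": 1},{"travel": [0,0,0],"delta_rot": [0,0,0],"fingers": 1}]}}

```text
clock: 19.02
eef_pos: [553.7, -107.6, 146.8]
eef_rot: [-3.141, -0.698, 0.229]
wrist_force: [-0.1, -2.1, -1.6]
finger_gap: 19.6
```

```bash
python3 chk.py
```

```text
19.025 [ 553.7 -107.6  146.8] F [-0.1 -2.1 -1.6] tilt 40.0 a,b,r 3.4 -27.3 41.9 gap 19.6
side (np.float64(178.8), 1396, np.float64(0.992))
scene (np.float64(179.0), 1344, np.float64(0.966))
```

Near the crest. Sweep 25° past to bracket it.

Call:
{"fn": "send_rows", "kwargs": {"plan": [{"travel": [-1.8,0,0.05],"delta_rot": [0,2.5,0],"fingers": 1},{"travel": [-3.65,0,0.15],"delta_rot": [0,5,0],"fingers": 1},{"travel": [-3.65,0,0.15],"delta_rot": [0,5,0],"fingers": 1},{"travel": [-3.65,0,0.15],"delta_rot": [0,5,0],"fingers": 1},{"travel": [-3.65,0,0.15],"delta_rot": [0,5,0],"fingers": 1},{"travel": [-1.8,0,0.05],"delta_rot": [0,2.5,0],"fingers": 1},{"travel": [0,0,0],"delta_rot": [0,0,0],"fingers": 1}]}}

```text
clock: 20.0
eef_pos: [543.3, -109.7, 132.4]
eef_rot: [-3.139, -1.134, 0.228]
wrist_force: [-2.8, -1.1, 1.3]
finger_gap: 19.5
```

```bash
python3 chk.py
python3 - <<'E'
import glob,cv2,numpy as np
# re-read saved side dials with the side's own centre (128,142)
for g in sorted(glob.glob("pics/chk_side*"))+["pics/n2.png"]+sorted(glob.glob("pics/chk_scene*"))+["pics/scene3.png"]:
    i=cv2.resize(cv2.imread(g),(256,256))[...,::-1].astype(float);w=i[...,0]-np.maximum(i[...,1],i[...,2]);w[abs(i[...,1]-i[...,2])>25]=0
    ct=(115,139) if "scene" in g else (128,142)
    y,x=np.mgrid[:256,:256];dx,dy=x-ct[0],y-ct[1];r=np.hypot(dx,dy);a=np.arctan2(-dy,-dx);k=(w>20)&(r>20)&(r<75)&(np.degrees(a)%360<250)&(np.degrees(a)%360>60)
    if k.sum()>30: v=(w[k]*np.exp(1j*a[k])).sum();print(g,round(np.degrees(np.angle(v))%360,1),k.sum(),round(abs(v)/w[k].sum(),3))
E
```

```text
20.0 [ 543.3 -109.7  132.4] F [-2.8 -1.1  1.3] tilt 65.0 a,b,r 3.7 -37.9 41.7 gap 19.5
side (np.float64(173.0), 1781, np.float64(0.986))
scene (np.float64(169.9), 1449, np.float64(0.971))
pics/chk_side_15.1.png 164.1 1532 0.983
pics/chk_side_19.0.png 173.9 1362 0.989
pics/chk_side_20.0.png 165.9 1577 0.979
pics/n2.png 135.7 1176 0.992
pics/chk_scene_14.1.png 158.4 857 0.989
pics/chk_scene_15.1.png 168.8 1104 0.987
pics/chk_scene_17.1.png 170.1 1252 0.987
pics/chk_scene_19.0.png 179.5 1102 0.984
pics/chk_scene_20.0.png 170.1 1155 0.988
pics/scene3.png 143.4 1047 0.988
```

Readings at −50° and −115° are equal (≈169/170°), so the crest lies at about −83°. Turn back 31°.

Call:
{"fn": "send_rows", "kwargs": {"plan": [{"travel": [2.2,0,0.05],"delta_rot": [0,-3,0],"fingers": 1},{"travel": [3.65,0,0.15],"delta_rot": [0,-5,0],"fingers": 1},{"travel": [3.65,0,0.15],"delta_rot": [0,-5,0],"fingers": 1},{"travel": [3.65,0,0.15],"delta_rot": [0,-5,0],"fingers": 1},{"travel": [3.65,0,0.15],"delta_rot": [0,-5,0],"fingers": 1},{"travel": [3.65,0,0.15],"delta_rot": [0,-5,0],"fingers": 1},{"travel": [2.2,0,0.05],"delta_rot": [0,-3,0],"fingers": 1},{"travel": [0,0,0],"delta_rot": [0,0,0],"fingers": 1}]}}

```text
clock: 21.1
eef_pos: [557.9, -106.4, 150.4]
eef_rot: [3.139, -0.595, 0.232]
wrist_force: [0.6, -2.2, -1.9]
finger_gap: 19.9
```

```bash
python3 chk.py
```

```text
21.1 [ 557.9 -106.4  150.4] F [ 0.6 -2.2 -1.9] tilt 34.1 a,b,r 3.6 -22.9 42.2 gap 19.9
side (np.float64(176.1), 1448, np.float64(0.992))
scene (np.float64(176.3), 1503, np.float64(0.972))
```

Call:
{"fn": "send_rows", "kwargs": {"plan": [{"travel": [0,0,0],"delta_rot": [0,0,0],"fingers": 0.6},{"travel": [0,0,0],"delta_rot": [0,0,0],"fingers": 0.4},{"travel": [0,0,0],"delta_rot": [0,0,0],"fingers": 0.3},{"travel": [0,0,0],"delta_rot": [0,0,0],"fingers": 0.3},{"travel": [0,0,0],"delta_rot": [0,0,0],"fingers": 0.3}]}}

```text
clock: 21.82
eef_pos: [557.1, -106.6, 149.7]
eef_rot: [-3.142, -0.593, 0.23]
wrist_force: [-0.4, -0.2, 0.7]
finger_gap: 32.8
```

```bash
python3 chk.py
```

```text
21.825 [ 557.1 -106.6  149.7] F [-0.4 -0.2  0.7] tilt 34.0 a,b,r 3.6 -23.7 42.0 gap 32.8
side (np.float64(179.3), 1504, np.float64(0.991))
scene (np.float64(179.9), 1348, np.float64(0.891))
```

Free, it reads 179.3/179.9°, the highest so far. Withdraw and check.

Call:
{"fn": "send_rows", "kwargs": {"plan": [{"travel": [0,0,-10],"delta_rot": [0,0,0],"fingers": 0.3},{"travel": [0,0,-20],"delta_rot": [0,0,0],"fingers": 0.3},{"travel": [0,0,-25],"delta_rot": [0,0,0],"fingers": 0.3},{"travel": [0,0,-25],"delta_rot": [0,0,0],"fingers": 0.3},{"travel": [10,0,-25],"delta_rot": [0,-8.5,0],"fingers": 0.3},{"travel": [10,0,-25],"delta_rot": [0,-8.5,0],"fingers": 0.3},{"travel": [10,0,-20],"delta_rot": [0,-8.5,0],"fingers": 0.3},{"travel": [10,0,-10],"delta_rot": [0,-8.5,0],"fingers": 0.3},{"travel": [0,0,0],"delta_rot": [0,0,0],"fingers": 0.3},{"travel": [0,0,0],"delta_rot": [0,0,0],"fingers": 0.3}]}}

```text
clock: 23.18
eef_pos: [517.7, -115.7, 302.3]
eef_rot: [-3.141, -0.001, 0.23]
wrist_force: [1.0, 0.1, 0.5]
finger_gap: 32.9
```

```bash
python3 chk.py
python3 - <<'E'
from nd import *
from scipy.optimize import least_squares
c=camera("wrist");T=Tw(c);save(c,"w3.png")
F=f(c);v,u=np.mgrid[:420,:560];z=c["z_map"]
P=np.stack([(u-c["cx"])*z/F,-(v-c["cy"])*z/F,-z,np.ones_like(z)],-1)@T.T
q=P[...,:2]-(G0-203*E_);a=q@E_;b=q@N_;Z=P[...,2]
def fit(m,R):
    r=least_squares(lambda p:np.hypot(b[m]-p[0],Z[m]-p[1])-R,[0,115],loss="soft_l1");print(m.sum(),r.x.round(2),abs(r.fun).mean().round(2))
fit((abs(a-4)<9)&(np.hypot(b,Z-115)>46)&(np.hypot(b,Z-115)<54)&(Z>125),50)
for lo,hi in((20,55),(-50,-20)): fit((a>lo)&(a<hi)&(abs(b)<12)&(Z>110)&(Z<130),10)
fit((a>130)&(a<158)&(Z>140)&(Z<182)&(abs(b)<50)&(np.hypot(b,Z-115)>55),60)
E
```

```text
23.175 [ 517.7 -115.7  302.3] F [1.  0.1 0.5] tilt 0.1 a,b,r 3.6 -64.1 197.9 gap 32.9
side (None, np.int64(0))
scene (np.float64(180.2), 1640, np.float64(0.839))
689 [  0.29 114.32] 1.32
531 [  0.21 115.53] 0.57
497 [  0.39 115.56] 0.49
1588 [  0.17 117.28] 1.39
```

View pics/w3.png

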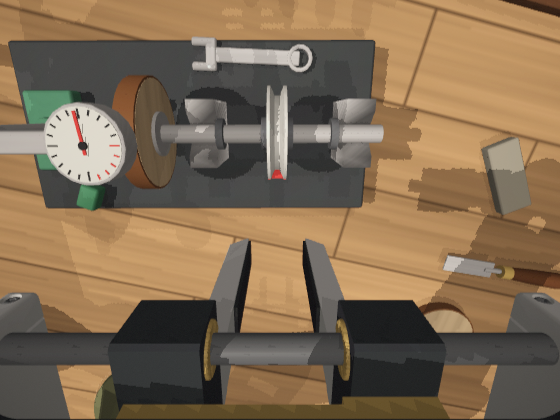

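The wrist picture shows the needle near +x (76,112), the stripe turned to the robot's side at (278,175) and the gripper clear of everything. The wheel's centre now lies straight above the axis (x offset ≈ 0). Handing in.

```bash
python3 -c "
from h import *
manip.sign_off()"
```

```text
the job is handed in; nothing more can be done
```

The job is handed in at about 23 s of the 72 s allowed. The rim's high spot is under the plunger and the gripper is clear of everything.

- **Indicator:** I brought it down by the bar until the needle read 136°, which is 7.5 mm of plunger travel.
- **Finding the high spot:** I turned the arbor by the pulley with an 8 N grip, −115° in all. The needle rose from about 136° to about 180° and fell again. Readings at −50° and −115° were equal (about 169° and 170°), which puts the crest at about −83°. I turned back there and let go.
- **Last checks:**
  - The scene camera read the free needle at 180°, about 10 mm pressed in and the highest reading of the run.
  - The depth fit put the wheel's centre about 2 mm above the shaft's axis, with practically no sideways offset. The shaft itself fitted at its seated height.
  - Wrist forces stayed below about 9 N during the turning.

**Small disagreements:**
- The needle read about 3° lower just before I released the pulley than after, roughly 0.15 mm. I put that down to the grip shifting the arbor slightly.
- The two cameras' needle readings differed by up to about 5°, depending on the dial centre used. The side camera was blocked for the last check.

I did not measure the other things on the bench again; none of my moves went near them.

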